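# Hold the strainer over the serving jug

## Task

We want to ladle drinks through the strainer: first lift the handled steel jug off its wooden stand and set it upright in the middle of the white marble coaster beside it, and let go of it. Then take the strainer by its handle out of its ceramic rest, carry it over the row of jars without bumping them, and hold it level over the middle of the jug's mouth, its underside about two centimetres above the rim and touching nothing. Finish while still holding it there, quite still; do not tip the jug over, and leave the tin, the glasses and the small bowl standing where they are.

Things in the scene. Friction and masses are not known exactly. Their poses are not given: they have to be found in the camera images.
- jug_center (a point): the empty steel jug: round, 90 mm across and 105 mm high, 0.22 kg, open at the top (mouth 82 mm inside), with one handle on its side. This point lies on its axis, half-way up (52.5 mm above its underside). z is up along its axis; the handle stands out along its -x. It starts upright on the stand.
- jug_handle (a point): the place to pinch the jug from above: in the middle of the handle's level top bar, 73 mm out from the jug's axis along its -x and 88 mm above its underside. The bar is 12 mm wide (along y), 16 mm tall and runs level along x from the jug's wall to 98 mm from the axis; below it there is a free opening 46 mm tall. Axes as jug_center.
- jug_mouth (a point): centre of the jug's open mouth, at the height of its rim, 105 mm above its underside. Axes as jug_center.
- stand_top (a point): centre of the top of the stand: a round dark-wood disc, 116 mm across, on three short legs, its top 60 mm above the table. Fixed. The jug starts here. z up.
- coaster_top (a point): centre of the top of the coaster: a plain white marble disc, 120 mm across, 6 mm thick, lying fixed on the table beside the stand. z up.
- strainer_bowl (a point): the drink strainer: a small steel bowl 30 mm deep, 62 mm across, with a flat flange 80 mm across round its top edge, a small ear on one side (+x) and a straight wooden handle on the other (-x); 0.09 kg. This point lies on the bowl's axis, 15 mm above the bowl's flat underside. z is up along the axis. It starts level, its bowl hanging in an upright white ceramic ring (the rest, 78 mm across, 45 mm high, fixed) and its flange on the ring's rim; it lifts straight out.
- strainer_bottom (a point): centre of the underside of the strainer's bowl, its lowest point, 15 mm under strainer_bowl. Axes as strainer_bowl.
- strainer_grip (a point): a good place to pinch the strainer's handle from above: 80 mm from the bowl's axis along its -x, 32 mm above the bowl's underside, at the centre of the handle's section. The handle is 12 mm wide (along y), 12 mm tall, and runs level along x from 38 to 138 mm from the axis. Axes as strainer_bowl.
- rest: the white ceramic ring that the strainer starts in, 78 mm across, 45 mm high, fixed. Origin at the centre of its underside.
- jug: the jug itself: origin at the centre of its underside, axes as jug_center.
- strainer: the strainer itself: origin at the centre of its bowl's underside, axes as strainer_bowl.
- coaster: the coaster: origin at the centre of its underside.
- caddy: a fixed row of five lidded jars in a plywood caddy standing between the strainer's side of the table (-y) and the jug's side: 360 mm long (its x), 80 mm wide (its y), jar lids up to 106 mm above the table. Origin at the centre of its underside.
- tin_center (a point): a low brass tin, a closed cylinder 68 mm across and 42 mm high; loose. A bystander. This point is its centre.
- tumbler: a clear glass tumbler, 72 mm across and 85 mm high, on the jug's side of the table; loose. A bystander. Origin at the centre of its underside.
- tumbler2: a clear glass tumbler, 72 mm across and 85 mm high, on the strainer's side of the table; loose. A bystander. Origin at the centre of its underside.
- nutbowl: a low terracotta bowl, 100 mm across and 40 mm high; loose. A bystander. Origin at the centre of its underside.
Not all that is in view belongs to the job. Of the things shaped like the rest, the white one is meant.

How it is judged:
On the way, in this order (a step that is already met when the one before it is completed fails the run):
1. the jug stands upright and released in the middle of the coaster, the strainer still in its rest (horizontal distance between jug_center and coaster_top below 0.022 m and z of jug_center in the frame of coaster_top below 0.06 m and angle between jug_center's own z axis and vertical below 0.1 rad and contact force between jug and coaster above 0.3 N and contact force between jug and the fingers below 0.05 N and distance of strainer from where it was at the start of the episode below 0.03 m), for 0.2 s.
2. the strainer is lifted clear of its rest (height (world z) of strainer_bottom above 0.07 m and contact force between strainer and the fingers above 0.3 N), for 0.1 s.
At the end, for the whole second after the job is handed in: Jug released, upright (0.1 rad), within 22 mm of the coaster's centre. Strainer held still, level (0.18 rad), its axis within 14 mm of the jug mouth's centre, its underside 6 to 40 mm above the rim, touching neither jug, jars nor rest (horizontal distance between jug_center and coaster_top below 0.022 m and z of jug_center in the frame of coaster_top below 0.06 m and angle between jug_center's own z axis and vertical below 0.1 rad and contact force between jug and coaster above 0.3 N and contact force between jug and the fingers below 0.05 N and horizontal distance between strainer_bottom and jug_mouth below 0.014 m and z of strainer_bottom in the frame of jug_mouth between 0.006 and 0.04 m and angle between strainer_bowl's own z axis and vertical below 0.18 rad and contact force between strainer and the fingers above 0.3 N and contact force between strainer and jug below 0.05 N and contact force between strainer and caddy below 0.05 N and contact force between strainer and rest below 0.05 N and linear speed of strainer below 0.03 m/s and angular speed of strainer below 0.3 rad/s and linear speed of jug below 0.02 m/s); the arm keeps its last pose, push and grip.
It fails at once if the jug is tipped over (past 0.7 rad) (angle between jug_center's own z axis and vertical above 0.7 rad).
It fails at once if the strainer bumps the jars (over 1 N) (contact force between strainer and caddy above 1 N).
It fails at once if a bystander is shifted by more than 30 mm or tipped (distance of any of tin_center, tumbler, tumbler2, nutbowl from where it was at the start of the episode above 0.03 m or angle between any of tin_center, tumbler, tumbler2, nutbowl's own z axis and vertical above 0.4 rad).
It also fails if it takes over 69 s, if anything falls off the work surface, if the arm or the gripper's body presses on something with over 40 N, if the wrist force passes 120 N, or if a joint passes its speed limit or range.

## Robot

A 7-joint arm with a two-finger parallel gripper is mounted at the origin on the work surface. World frame = base frame: x ahead of the robot, y to its left, z up, the work surface at z = 0. Lengths are in m, angles in rad, forces in N, time in s.
With the tool pointing down it reaches from about 0.425 to 0.925 m from the base axis. Payload 6.8 kg.
Tool frame: the origin (TCP) lies at the very end of the fingers, on their centre line; the grasp point (between the pads) lies 19 mm behind it; y points along the fingers, z is the direction in which the jaws open and shut, and the axes are right-handed (so a half turn about y gives the same grasp; the last joint's range is limited). The gripper opens to 85 mm and grips with 20 to 120 N. Pads are 22 mm wide; open, the fingers measure 114 mm over their backs; the gripper's body (76 mm by 85 mm) begins 54 mm behind the grasp point. The pads swing forward as they close: fully open they stand 13 mm farther back than shut.
Start: joints at [1.219, 0.477, 0.022, 1.555, -0.011, 1.109, -0.083], TCP at [0.163, -0.655, 0.202] pointing down, gripper open.
Joint ranges: [-2.96, 2.96], [-0.34, 2.1], [-1.41, 1.46], [0.24, 2.44], [-1.37, 4.51], [0.17, 1.92], [-2.96, 2.96]. Speed limits (rad/s): [2.39, 2.39, 3.14, 3.14, 3.14, 3.14, 3.14].

## Interface

Orientations are given as a unit quaternion [w, x, y, z].
In Python, from station import * gives the robot as it stands.
- The arm moves only by the shell command python3 -m jog 'ROWS' [OPENING] [FORCE]. ROWS is JSON, a list of rows, each a list of 2 entries, a list of its own where there are three numbers: the shift along the tool's x, y, z in mm, then the turn about the tool's y in rad. A call has 1 to 20 rows; each row is the pose to reach, as a shift and turn from the pose commanded when the call began, along the tool's axes at that moment; what a row does not reach only later rows make up. A row lasts 1/12 s, in which the tool goes at most 41.7 mm and 7.16 degrees, less where a joint would pass 70% of its speed; a pose out of reach is approached as far as the arm can. A call with a gripper value outside its range is refused whole. OPENING is the finger opening in mm, from 0 to 85.4, set as the call begins (- or left out, the last holds). The fingers move at their own pace and stop on an object; FORCE is the grip in N (left out, the last holds). Time passes only in rows, so rows that repeat a pose let the fingers close. It gives the time, the measured TCP pose, the force and the opening at its end, in the units of the state.
- get_obs(): the state, without advancing time (a new reading comes with each control period).
- read_camera(name): name is "scene" or "side" or "wrist"; returns a dict with "img" (384x512x3 uint8, red, green, blue), "depth" (384x512 float32, m along the optical axis (not along the pixel's ray), 0 where there is no reading), "fx", "fy", "cx", "cy" (pixels), "rvec" (rotation vector, rad) and "tvec" (3), from world to camera coordinates, as OpenCV has them. Camera axes: x right, y down, z forward; pixel columns grow to the right and rows downward; lengths in m; the calibration is good to about 2 mm. A picture is of the moment at which its call begins.
- hand_in(): hands the job in, once; it reports no verdict.
The state is a dict: "t": time; "q": joint angles; "joint_vel": joint speeds; "joint_torque": joint torques, N m; "eef_pos": TCP position; "tool_rot": TCP orientation; "contact_force": force on the tool from outside, world axes, zero at the start; "torque": the same for the moment, N m; "gripper_width": opening from 0.0 (shut) to 1.0 (fully open).
Only numpy, scipy, OpenCV 4.12 (cv2) and the standard library are available. Lean on these libraries where they do the work, as an engineer would, in place of code of your own. Each camera call takes 0.05 s, during which the arm holds its last target.

## Working session

There is one attempt and no reset: what is moved stays moved. The work goes in short steps, Python scripts to look and compute and a shell command to move; the robot and the scene stay as the last step left them, time stands still between calls to the robot, and variables do not carry over. Pictures are saved under pics/ and viewed, and the job is handed in when it is done.

```bash
ls; mkdir -p pics; python3 - <<'E'
from station import *
import cv2
o=get_obs()
for k in o: print(k,o[k])
for n in ["scene","side","wrist"]:
    c=read_camera(n); cv2.imwrite(f"pics/{n}0.png",c["img"][:,:,::-1]); print(n,c["fx"],c["cx"],c["cy"],c["rvec"],c["tvec"])
E
```

```text
pics
t 0.0
q [ 1.21888127  0.47779966  0.02236312  1.55644009 -0.01153152  1.10933087
 -0.0831269 ]
joint_vel [-0.0006696   0.00099088  0.00125761  0.00034601 -0.00014317 -0.00101262
  0.00022793]
joint_torque [ 2.18251921e-05 -5.96464741e+01  1.60782550e+00 -2.81199610e+01
  1.23818233e-02  9.36430326e-03 -1.97841683e-05]
eef_pos [ 0.16276881 -0.6544101   0.20093133]
tool_rot [ 0.08585261 -0.08609579  0.70250297 -0.70121781]
contact_force [0.07158683 0.53032187 0.1132896 ]
torque [ 0.00858836  0.00122573 -0.03394623]
gripper_width 0.9998411026532683
scene 495.54220479074877 258.4352078132302 188.4620700331206 [ 1.01769335  2.65900139 -0.73531833] [ 0.38704829 -0.26009847  1.83838876]
side 382.8968000709361 259.55805821881063 192.20370603251246 [ 2.21001034 -0.19063835  0.09509286] [-0.51093436  0.17976621  1.13072342]
wrist 288.9676290697202 249.74110839884793 198.36689024487208 [-2.30292541  1.80043184  0.24160806] [-0.67487124 -0.03255602  0.37823851]
```

View pics/scene0.png

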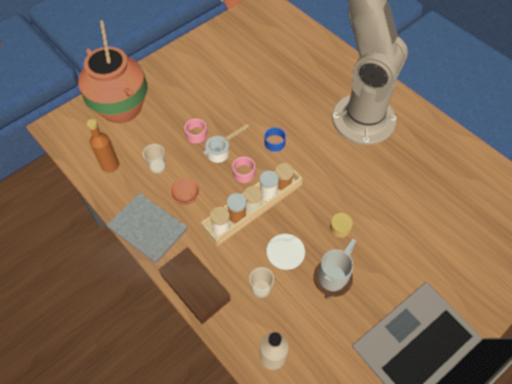

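View pics/side0.png

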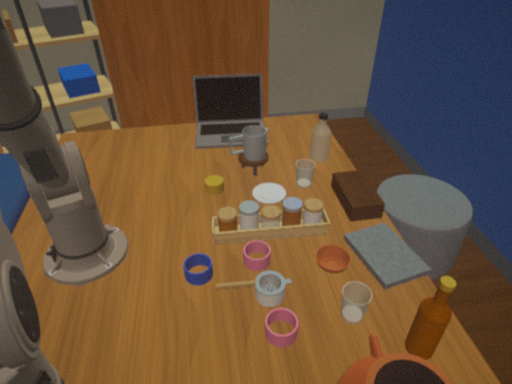

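View pics/wrist0.png

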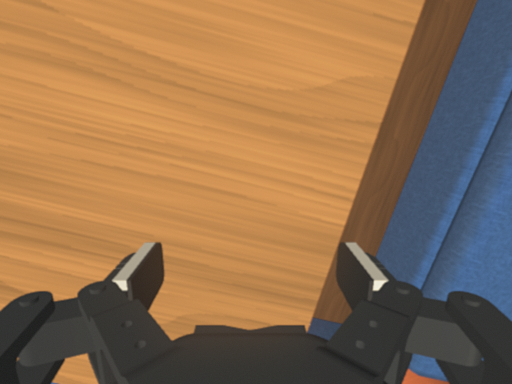

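The scene picture shows the jug at about (337,268) with its handle toward (352,243). The coaster is at (286,252), the strainer bowl at (217,148) with its handle ending at (248,127), the caddy at about (255,205), and the tin at (342,225). Next I'll build a top-down map from the depth.

```bash
cat > h.py <<'E'
from station import *
import cv2, numpy as np
def cloud(n):
    c=read_camera(n); d=c["depth"]; v,u=np.nonzero(d>0); z=d[v,u]
    p=np.stack([(u-c["cx"])/c["fx"]*z,(v-c["cy"])/c["fy"]*z,z],1)
    R=cv2.Rodrigues(np.array(c["rvec"]))[0]
    return (p-np.array(c["tvec"]))@R, c["img"][v,u], np.stack([u,v],1), c
def circ(p):
    A=np.c_[2*p,np.ones(len(p))]; s=np.linalg.lstsq(A,(p**2).sum(1),rcond=None)[0]
    return s[:2],np.sqrt(s[2]+s[0]**2+s[1]**2)
E
python3 - <<'E'
from h import *
S=600
im=np.zeros((600,800,3),np.uint8); zb=np.full((600,800),-1.)
# cols = y from -0.65..0.68 (1.67mm/px)->; rows = x 0..1.0
for n in ["scene","side"]:
    P,C,_,_=cloud(n)
    np.savez(f"c_{n}.npz",P=P,C=C,UV=_)
    r=((1.05-P[:,0])*S).astype(int); c=((0.65-P[:,1])*S).astype(int)
    ok=(r>=0)&(r<600)&(c>=0)&(c<800)&(P[:,2]<0.3)&(P[:,2]>-.02)
    o=np.argsort(P[:,2])
    o=o[ok[o]]
    for i in o:
        if P[i,2]>zb[r[i],c[i]]: zb[r[i],c[i]]=P[i,2]; im[r[i],c[i]]=C[i][::-1]
im=cv2.morphologyEx(im,cv2.MORPH_CLOSE,np.ones((3,3)))
for g in range(1,10):
    cv2.line(im,(0,int((1.05-g/10)*S)),(800,int((1.05-g/10)*S)),(0,0,0) if g!=5 else (0,255,0),1)
for g in range(-6,7):
    cv2.line(im,(int((.65-g/10)*S),0),(int((.65-g/10)*S),600),(0,0,0) if g else (0,255,0),1)
cv2.imwrite("pics/top0.png",im)
E
```

```text
(no output)
```

View pics/top0.png

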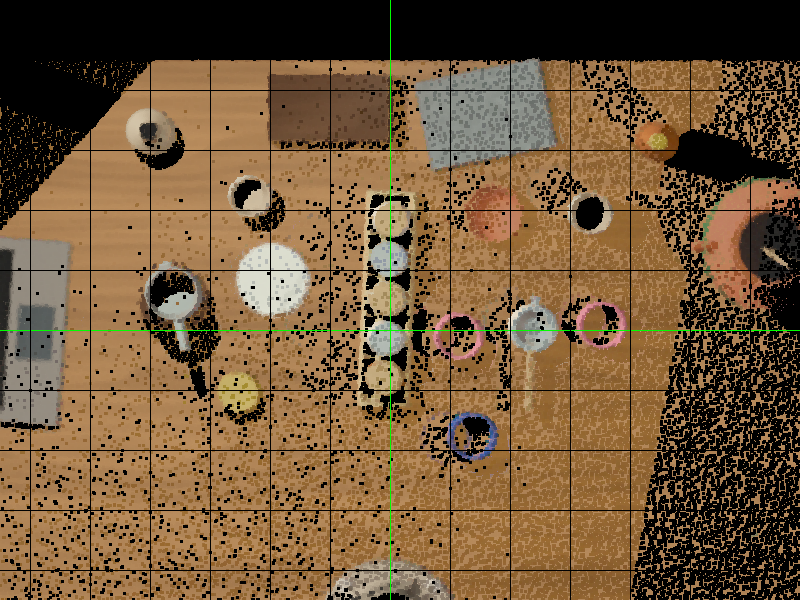

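```bash
python3 - <<'E'
from h import *
from scipy.optimize import least_squares
from scipy.spatial.transform import Rotation as Ro
o=get_obs(); q=o["tool_rot"]; print(Ro.from_quat([*q[1:],q[0]]).as_matrix().round(3))
def fitR(p,R,c0):
    r=least_squares(lambda c:np.hypot(*(p-c).T)-R,c0,loss="soft_l1",f_scale=.002); return r.x.round(4),np.abs(r.fun).mean().round(4),len(p)
for n in ["scene","side"]:
    f=np.load(f"c_{n}.npz");P=f["P"];C=f["C"].astype(int)
    print(n)
    near=lambda c,r:np.hypot(*(P[:,:2]-c).T)<r
    t=P[near([.585,-.1],.5)&(abs(P[:,2])<.006)]; print(" table z",np.median(t[:,2]).round(4))
    j=near([.56,.36],.06)&(P[:,2]>.075)&(P[:,2]<.15); d=P[j][:,:2]
    dd=np.hypot(*(d-[.56,.36]).T); 
    print(" jug wall",fitR(d[dd>.038],.045,[.56,.36]))
    j=near([.56,.36],.06)&(P[:,2]>.158)&(P[:,2]<.172); print(" jug rim",fitR(P[j][:,:2],.043,[.56,.36]),P[j][:,2].max())
    h=near([.487,.345],.03)&(P[:,2]>.148)&(P[:,2]<.165); hp=P[h]
    if len(hp)>5:
        m=hp.mean(0); w=np.linalg.svd(hp[:,:2]-m[:2])[2][0]; print(" jug handle",m.round(4),w.round(3),len(hp),hp[:,0].min(),hp[:,0].max())
        print("  top z",np.percentile(hp[:,2],90))
    k=near([.585,.195],.075)&(P[:,2]>.0)&(P[:,2]<.02)&(C.min(1)>170); p=P[k]; lo,hi=np.percentile(p,[1,99],axis=0)
    (cc,rr),_=cv2.minEnclosingCircle(p[:,:2].astype(np.float32)); print(" coaster mean",p.mean(0).round(4),((lo+hi)/2).round(4),cc,rr)
    k=near([.505,-.238],.05)&(P[:,2]>.042)&(P[:,2]<.07); p=P[k]; print(" strainer z hist",np.histogram(p[:,2],8))
    fl=p[np.hypot(*(p[:,:2]-[.505,-.238]).T)>.033][:,:2]; print(" flange mid .0355",fitR(fl,.036,[.505,-.238]))
    h=near([.415,-.235],.045)&(P[:,2]>.035)&(P[:,2]<.08); hp=P[h]; m=np.median(hp,0); w=np.linalg.svd(hp[:,:2]-hp[:,:2].mean(0),full_matrices=False)[2][0]; print(" s handle",m.round(4),w.round(3),len(hp),np.percentile(hp[:,2],[5,50,90]),hp[:,0].min(),hp[:,0].max(),np.percentile(hp[:,1],[5,95]))
    for nm,c,zz,R in [("tin",[.39,.253],.042,.034),("tumbler",[.725,.235],.085,.036)]:
        k=near(c,.05)&(P[:,2]>.02); p=P[k]; lo,hi=np.percentile(p,[2,98],axis=0); print(nm,((lo+hi)/2).round(3),hi[2].round(3))
    k=(abs(P[:,1])<.07)&(P[:,0]>.3)&(P[:,0]<.75)&(P[:,2]>.03)&(P[:,2]<.12); p=P[k]; print("caddy",np.percentile(p,[1,99],axis=0).round(3))
E
```

```text
[[-0.97  -0.     0.241]
 [-0.241  0.001 -0.97 ]
 [ 0.    -1.    -0.001]]
scene
 table z -0.0008
 jug wall (array([0.5625, 0.3628]), np.float64(0.002), 488)
 jug rim (array([0.562 , 0.3644]), np.float64(0.0021), 170) 0.17016061886035982
 jug handle [0.4903 0.3492 0.1554] [0.977 0.214] 70 0.4660654753458671 0.5146066565732037
  top z 0.15868045212911638
 coaster mean [0.5855 0.197  0.0054] [0.585  0.197  0.0066] 0.5846309661865234 0.19637557864189148
 strainer z hist (array([35, 41, 53, 42, 24,  9,  4,  3]), array([0.04201226, 0.04418297, 0.04635369, 0.0485244 , 0.05069511,
       0.05286582, 0.05503653, 0.05720724, 0.05937795]))
 flange mid .0355 (array([ 0.5033, -0.2371]), np.float64(0.003), 142)
 s handle [ 0.4147 -0.2299  0.054 ] [ 0.999 -0.04 ] 99 [0.04570259 0.05398122 0.05884089] 0.37185328661959005 0.45872403123803235 [-0.23727507 -0.22374646]
tin [0.398 0.254 0.035] 0.047
tumbler [0.724 0.235 0.055] 0.088
caddy [[ 0.379 -0.036  0.031]
 [ 0.73   0.051  0.109]]
side
 table z -0.0007
 jug wall (array([0.5606, 0.3621]), np.float64(0.0024), 526)
 jug rim (array([0.5609, 0.3604]), np.float64(0.0021), 104) 0.16672739089173388
 jug handle [0.4898 0.3424 0.1536] [-0.974 -0.225] 43 0.4658896396293734 0.5155971627937342
  top z 0.15647455902551344
 coaster mean [0.5865 0.1938 0.0053] [0.5865 0.1945 0.0054] 0.5864100456237793 0.19571849703788757
 strainer z hist (array([ 24,  37, 120, 154,  50,   5,   5,   8]), array([0.04217909, 0.04405267, 0.04592626, 0.04779984, 0.04967343,
       0.05154702, 0.0534206 , 0.05529419, 0.05716777]))
 flange mid .0355 (array([ 0.5038, -0.24  ]), np.float64(0.0033), 259)
 s handle [ 0.414  -0.2378  0.0547] [-0.999  0.052] 215 [0.04654944 0.05468431 0.05724949] 0.37090593747397343 0.4583535713265932 [-0.24199324 -0.22952099]
tin [0.397 0.248 0.033] 0.044
tumbler [0.722 0.232 0.053] 0.086
caddy [[ 0.376 -0.043  0.031]
 [ 0.727  0.04   0.107]]
```

```bash
python3 - <<'E'
from h import *
a=[]
c=read_camera("scene")["img"][:,:,::-1]
cv2.imwrite("pics/z_jug.png",cv2.resize(c[200:310,260:390],None,fx=5,fy=5,interpolation=cv2.INTER_CUBIC)[:600])
c=read_camera("side")["img"][:,:,::-1]
cv2.imwrite("pics/z_str.png",cv2.resize(c[230:350,180:330],None,fx=5,fy=5,interpolation=cv2.INTER_CUBIC))
E
```

```text
(no output)
```

View pics/z_jug.png

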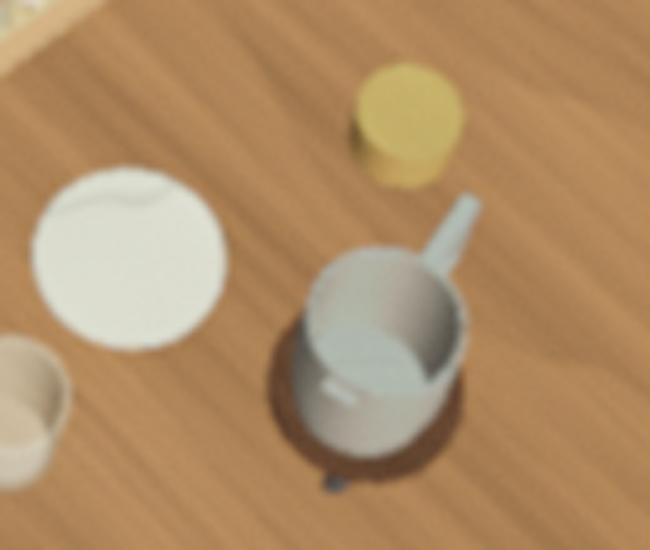

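View pics/z_str.png

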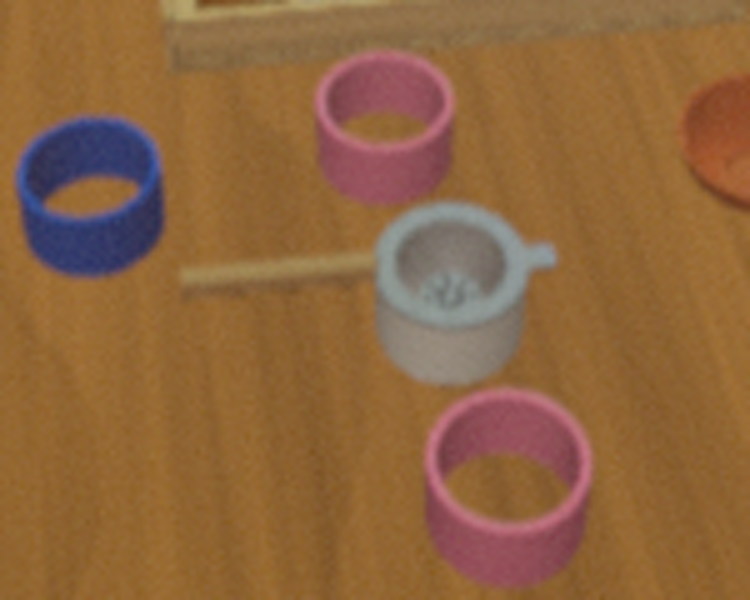

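```bash
cat >> h.py <<'E'
from scipy.spatial.transform import Rotation as Ro
def tool(*W):
    o=get_obs(); q=o["tool_rot"]; R=Ro.from_quat([*q[1:],q[0]]).as_matrix(); p=np.array(o["eef_pos"])
    print("t",round(o["t"],2),"p",p.round(4),"x-axis az",np.degrees(np.arctan2(R[1,0],R[0,0])).round(2),"down",R[:,1].round(3),"F",np.round(o["contact_force"],2),"g",round(o["gripper_width"],3))
    for w in W:
        d=R.T@(np.array(w)-p)*1000; print(w,"->",d.round(1),"len",np.linalg.norm(d).round(1))
E
python3 -c "
from h import *
tool([.38,-.40,.22],[.52,-.2,.23],[.56,0,.23],[.53,.2,.23],[.49,.346,.22])"
```

```text
t 0.35 p [ 0.1629 -0.6549  0.2017] x-axis az -166.03 down [-0.  0. -1.] F [-0.47 -0.15  0.29] g 0.999
[0.38, -0.4, 0.22] -> [-272.2  -18.3 -195. ] len 335.3
[0.52, -0.2, 0.23] -> [-456.3  -28.2 -355.3] len 579.0
[0.56, 0, 0.23] -> [-543.4  -28.1 -539.7] len 766.4
[0.53, 0.2, 0.23] -> [-562.6  -28.  -741. ] len 930.8
[0.49, 0.346, 0.22] -> [-559.   -18.  -892.4] len 1053.2
```

```bash
python3 -m jog '[[[-34,-3,-24],0],[[-68,-6,-48],0],[[-102,-9,-73],0],[[-136,-12,-98],0],[[-170,-15,-122],0],[[-204,-18,-146],0],[[-238,-20,-171],0],[[-272,-22,-195],0],[[-303,-24,-222],0],[[-334,-25,-249],0],[[-365,-26,-276],0],[[-396,-27,-303],0],[[-427,-28,-330],0],[[-456,-28,-356],0],[[-474,-28,-393],0],[[-492,-28,-430],0],[[-509,-28,-467],0],[[-526,-28,-504],0],[[-543,-28,-540],0],[[-543,-28,-540],0]]' 85; python3 -c "
from h import *
tool([.55,.1,.23],[.53,.2,.22],[.49,.346,.21],[.49,.346,.13])"
```

```text
t: 2.02
eef_pos: [0.5604, 0.0107, 0.2305]
tool_rot: [0.091, -0.089, 0.703, -0.7]
contact_force: [0.5, 1.2, 0.6]
gripper_width: 0.998
t 2.02 p [0.5604 0.0107 0.2305] x-axis az -165.33 down [ 0.002  0.005 -1.   ] F [0.53 1.17 0.6 ] g 0.998
[0.55, 0.1, 0.23] -> [-12.6   1.  -89. ] len 89.9
[0.53, 0.2, 0.22] -> [ -18.5   11.4 -190.7] len 192.0
[0.49, 0.346, 0.21] -> [ -16.8   22.1 -342. ] len 343.2
[0.49, 0.346, 0.13] -> [ -16.6  102.1 -341.7] len 357.0
```

```bash
python3 -m jog '[[[-5,0,-38],0],[[-10,0,-76],0],[[-14,3,-114],0],[[-16,6,-152],0],[[-18,9,-190],0],[[-18,12,-228],0],[[-18,15,-266],0],[[-17,18,-304],0],[[-17,20,-335],0],[[-17,20,-352],0.02],[[-17,20,-352],0.02],[[-17,20,-352],0.02],[[-17,20,-352],0.02]]' 85; python3 -c "
from h import *
tool([.49,.346,.13])
cv2.imwrite('pics/w1.png',read_camera('wrist')['img'][:,:,::-1])
cv2.imwrite('pics/s1.png',read_camera('scene')['img'][:,:,::-1])"
```

```text
t: 3.1
eef_pos: [0.4918, 0.3443, 0.2097]
tool_rot: [-0.079, 0.079, -0.702, 0.703]
contact_force: [0.0, -0.1, -0.2]
gripper_width: 0.995
t 3.1 p [0.4918 0.3443 0.2097] x-axis az -167.25 down [ 0.    -0.001 -1.   ] F [ 0.03 -0.15 -0.15] g 0.995
[0.49, 0.346, 0.13] -> [ 1.4 79.7 -2.2] len 79.8
```

View pics/w1.png

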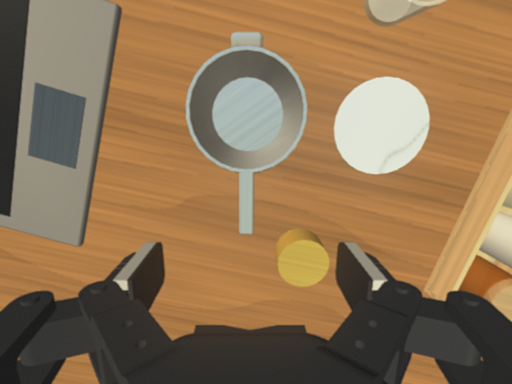

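View pics/s1.png

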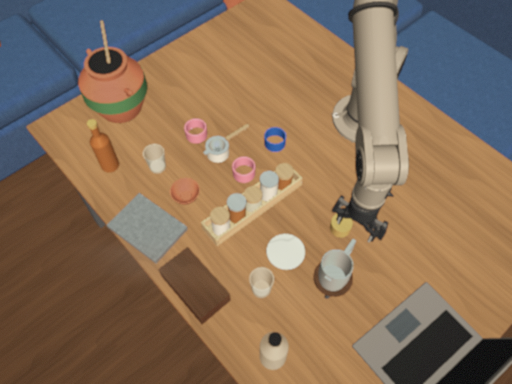

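The wrist picture shows the handle as a vertical bar at column 246, from row 170 to 233. It lies midway between the fingers (about column 249) and is aligned with them. I'll cross-check the positions with the wrist depth.

```bash
python3 - <<'E'
from h import *
P,C,UV,c=cloud("wrist")
near=lambda q,r:np.hypot(*(P[:,:2]-q).T)<r
k=near([.5615,.362],.055)&(P[:,2]>.158)&(P[:,2]<.175); print("rim",circ(P[k][:,:2]),np.median(P[k][:,2]))
k=near([.489,.346],.035)&(P[:,2]>.148)&(P[:,2]<.163); p=P[k]; w=np.linalg.svd(p[:,:2]-p[:,:2].mean(0),full_matrices=False)[2][0]
print("handle",p.mean(0),w,p[:,0].min(),p[:,0].max(),np.median(p[:,2]))
k=near([.586,.196],.08)&(P[:,2]>-.01)&(P[:,2]<.03)&(C.min(1)>170)&(UV[:,0]<440)&(UV[:,1]<190);p=P[k]; print("coaster",cv2.minEnclosingCircle(p[:,:2].astype(np.float32)),p.mean(0), np.percentile(p,[1,99],axis=0).mean(0))
E
```

```text
rim (array([0.56418966, 0.36270692]), np.float64(0.042570024481034974)) 0.16436736091322987
handle [0.49458364 0.34755036 0.15569835] [-0.97677889 -0.21424984] 0.4670935113023473 0.5238437978637016 0.15577592300442228
coaster ((0.5869479179382324, 0.19268828630447388), 0.06119643896818161) [0.58803208 0.19497802 0.00602612] [0.58648088 0.19462088 0.00600522]
```

```bash
python3 -m jog '[[[0,0,-2],0],[[0,10,-2],0],[[0,22,-2],0],[[0,36,-2],0],[[0,50,-2],0],[[0,64,-2],0],[[0,74,-2],0],[[0,80,-2],0],[[0,80,-2],0],[[0,80,-2],0]]' 85; python3 -m jog '[[[0,0,0],0],[[0,0,0],0],[[0,0,0],0],[[0,0,0],0],[[0,0,0],0],[[0,0,0],0],[[0,0,0],0],[[0,0,0],0]]' 0 60;  python3 -c "
from h import *
tool()
cv2.imwrite('pics/w2.png',read_camera('wrist')['img'][:,:,::-1])"
```

```text
t: 4.08
eef_pos: [0.4906, 0.3477, 0.1297]
tool_rot: [-0.079, 0.079, -0.703, 0.703]
contact_force: [0.5, 0.6, -0.1]
gripper_width: 0.994
t: 4.75
eef_pos: [0.4906, 0.3477, 0.1299]
tool_rot: [-0.079, 0.079, -0.703, 0.703]
contact_force: [0.7, 0.9, -0.7]
gripper_width: 0.003
t 4.75 p [0.4906 0.3477 0.1299] x-axis az -167.18 down [ 0. -0. -1.] F [ 0.67  0.91 -0.65] g 0.003
```

View pics/w2.png

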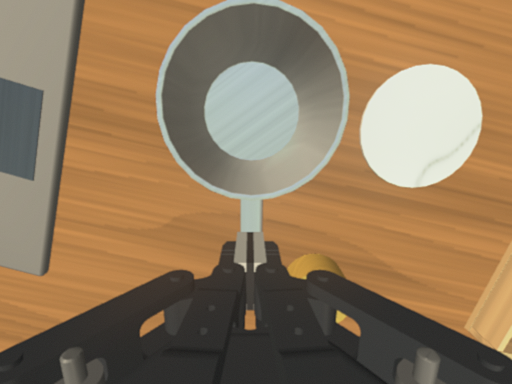

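The opening is 0.003, so the fingers shut with nothing between them. I'll check where the fingertips really are against the handle.

```bash
python3 - <<'E'
from h import *
o=get_obs(); p=np.array(o["eef_pos"])
ims=[]
for n,pt in [("scene",None),("side",None),("wrist",None)]:
    c=read_camera(n); im=c["img"][:,:,::-1].copy()
    K=np.array([[c["fx"],0,c["cx"]],[0,c["fy"],c["cy"]],[0,0,1]])
    uv=cv2.projectPoints(np.array([p,p+[0,0,.019],[.4917,.3469,.156],[.563,.3625,.165]]),np.array(c["rvec"]),np.array(c["tvec"]),K,None)[0][:,0]
    print(n,uv.round(1).tolist())
    s=4 if n!="wrist" else 2; a=50 if n!="wrist" else 120
    u,v=uv[0].astype(int); x0=max(u-a,0);y0=max(v-a*3//4,0); cr=cv2.resize(im[y0:v+a*3//4,x0:u+a],None,fx=s,fy=s,interpolation=cv2.INTER_CUBIC)
    for (uu,vv),col in zip(uv,[(0,0,255),(0,255,255),(0,255,0),(255,0,255)]): cv2.circle(cr,(int((uu-x0)*s),int((vv-y0)*s)),3,col,-1)
    cv2.imwrite(f"pics/m_{n}.png",cr)
E
```

```text
scene [[347.8, 249.2], [348.9, 246.5], [348.9, 245.5], [336.0, 263.8]]
side [[235.6, 142.5], [235.4, 137.9], [235.7, 136.3], [254.5, 130.4]]
wrist [[248.8, 230.3], [248.7, 242.5], [250.5, 246.4], [252.0, 105.8]]
```

View pics/m_scene.png

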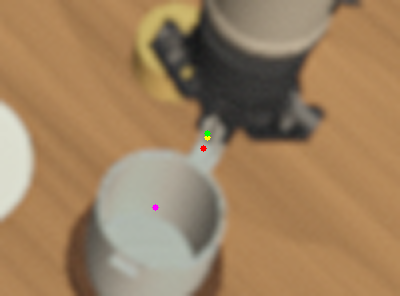

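View pics/m_side.png

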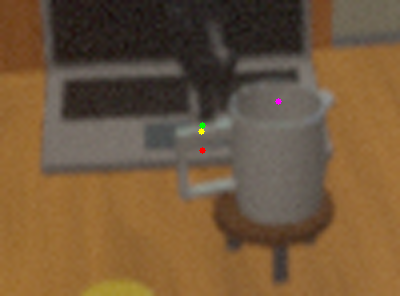

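View pics/m_wrist.png

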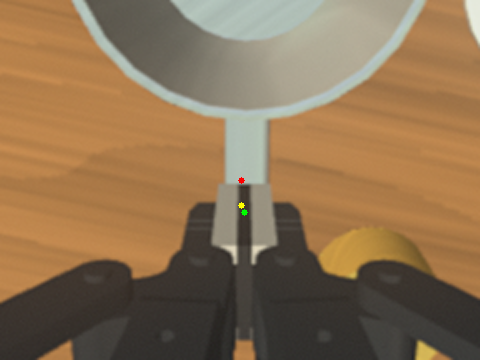

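The side picture shows the fingertips ending around the top of the bar (crop (205,118)), although the reported TCP (red dot) lies well below it. I'll measure the tips by depth.

```bash
python3 - <<'E'
from h import *
for n in ["side","scene","wrist"]:
    P,C,UV,c=cloud(n)
    k=(np.hypot(*(P[:,:2]-[.4906,.3477]).T)<.03)&(P[:,2]>.1)&(P[:,2]<.25)
    p=P[k];col=C[k].mean(1)
    print(n)
    for z in np.arange(.12,.22,.008):
        s=(p[:,2]>=z)&(p[:,2]<z+.008)
        if s.sum(): print(round(z,3),s.sum(),"x",p[s][:,0].min().round(3),p[s][:,0].max().round(3),"y",p[s][:,1].min().round(3),p[s][:,1].max().round(3),"grey",col[s].min().round(),np.median(col[s]).round())
E
```

```text
side
0.12 8 x 0.465 0.519 y 0.332 0.356 grey 84.0 90.0
0.128 7 x 0.465 0.519 y 0.334 0.354 grey 87.0 93.0
0.136 15 x 0.466 0.514 y 0.334 0.347 grey 85.0 95.0
0.144 30 x 0.466 0.518 y 0.33 0.35 grey 91.0 98.0
0.152 33 x 0.466 0.519 y 0.331 0.359 grey 97.0 120.0
0.16 12 x 0.479 0.519 y 0.335 0.353 grey 76.0 102.0
0.168 14 x 0.479 0.499 y 0.333 0.349 grey 44.0 68.0
0.176 14 x 0.479 0.5 y 0.33 0.347 grey 36.0 50.0
0.184 12 x 0.479 0.5 y 0.331 0.347 grey 38.0 57.0
0.192 9 x 0.479 0.5 y 0.33 0.344 grey 39.0 63.0
0.2 8 x 0.477 0.488 y 0.319 0.352 grey 38.0 49.0
0.208 11 x 0.472 0.485 y 0.322 0.367 grey 30.0 44.0
0.216 6 x 0.479 0.487 y 0.329 0.335 grey 38.0 39.0
scene
0.12 2 x 0.516 0.518 y 0.36 0.362 grey 135.0 138.0
0.128 2 x 0.519 0.52 y 0.351 0.354 grey 152.0 154.0
0.136 3 x 0.518 0.519 y 0.353 0.357 grey 147.0 148.0
0.144 8 x 0.501 0.52 y 0.348 0.361 grey 135.0 175.0
0.152 21 x 0.496 0.52 y 0.347 0.359 grey 158.0 175.0
0.16 11 x 0.496 0.52 y 0.34 0.358 grey 103.0 149.0
0.168 14 x 0.487 0.502 y 0.337 0.363 grey 80.0 109.0
0.176 9 x 0.496 0.501 y 0.338 0.361 grey 66.0 117.0
0.184 13 x 0.485 0.502 y 0.34 0.364 grey 51.0 119.0
0.192 14 x 0.485 0.503 y 0.339 0.367 grey 47.0 91.0
0.2 25 x 0.486 0.505 y 0.318 0.367 grey 47.0 60.0
0.208 44 x 0.481 0.509 y 0.32 0.377 grey 43.0 56.0
0.216 19 x 0.481 0.509 y 0.323 0.377 grey 38.0 53.0
wrist
0.152 712 x 0.499 0.519 y 0.343 0.358 grey 123.0 182.0
0.16 137 x 0.496 0.52 y 0.338 0.361 grey 49.0 136.0
0.168 370 x 0.496 0.505 y 0.336 0.362 grey 54.0 69.0
0.176 417 x 0.495 0.505 y 0.336 0.362 grey 53.0 70.0
0.184 403 x 0.496 0.505 y 0.336 0.362 grey 51.0 91.0
0.192 658 x 0.481 0.507 y 0.333 0.362 grey 49.0 67.0
0.2 1401 x 0.48 0.511 y 0.325 0.377 grey 37.0 54.0
0.208 2656 x 0.478 0.511 y 0.318 0.377 grey 37.0 53.0
0.216 1393 x 0.478 0.512 y 0.318 0.378 grey 36.0 54.0
```

The depth puts the shut fingertips at z≈0.162, about 32 mm above the reported TCP of 0.130. x and y agree. So I'll open, go down about 32 mm more and close, using the cameras as the height reference.

```bash
python3 -m jog '[[[0,0,0],0],[[0,0,0],0],[[0,0,0],0],[[0,0,0],0],[[0,0,0],0],[[0,0,0],0],[[0,4,0],0],[[0,10,0],0],[[0,16,0],0],[[0,22,0],0],[[0,28,0],0],[[0,32,0],0],[[0,32,0],0],[[0,32,0],0]]' 85;  python3 - <<'E'
from h import *
tool()
P,C,UV,c=cloud("side")
k=(np.hypot(*(P[:,:2]-[.4906,.3477]).T)<.07)&(P[:,2]>.09)&(P[:,2]<.25)&(C.max(1)<75)
p=P[k]; print(np.percentile(p[:,2],[0,1,3,5,10]))
im=c['img'][:,:,::-1]; cv2.imwrite('pics/sd3.png',cv2.resize(im[90:190,180:310],None,fx=5,fy=5,interpolation=cv2.INTER_CUBIC))
cv2.imwrite('pics/w3.png',read_camera('wrist')['img'][:,:,::-1])
E
```

```text
t: 6.27
eef_pos: [0.4905, 0.3476, 0.0975]
tool_rot: [-0.079, 0.079, -0.703, 0.703]
contact_force: [0.8, 0.1, 0.8]
gripper_width: 0.995
t 6.27 p [0.4905 0.3476 0.0975] x-axis az -167.18 down [-0.001 -0.    -1.   ] F [0.75 0.05 0.82] g 0.995
[0.13982662 0.1416128  0.14812164 0.15079012 0.15698716]
```

View pics/sd3.png

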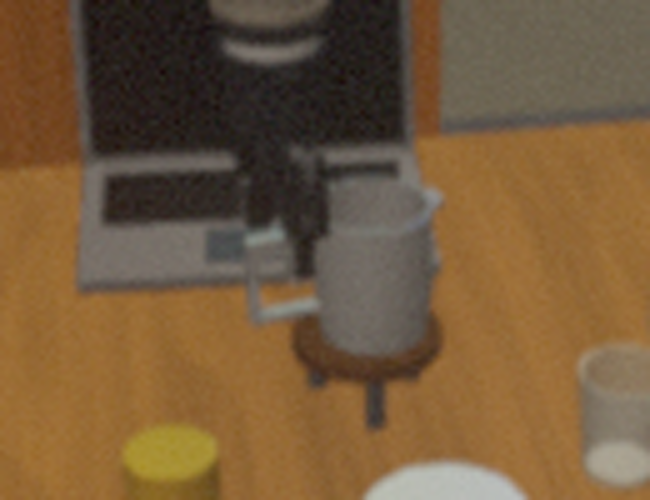

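View pics/w3.png

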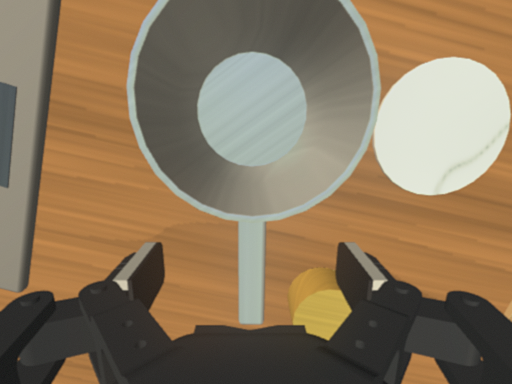

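The open tips are at z≈0.141, so about 0.128 once shut, and they stand on either side of the bar. The bar is in columns 238–265 of the wrist picture, centred between the fingers. I'll close now.

```bash
python3 -m jog '[[[0,0,0],0],[[0,0,0],0],[[0,0,0],0],[[0,0,0],0],[[0,0,0],0],[[0,0,0],0],[[0,0,0],0],[[0,0,0],0]]' 0 80;  python3 -c "
from h import *
tool()
cv2.imwrite('pics/w4.png',read_camera('wrist')['img'][:,:,::-1])"
```

```text
t: 7.03
eef_pos: [0.4909, 0.3475, 0.0981]
tool_rot: [-0.079, 0.079, -0.703, 0.703]
contact_force: [0.2, -1.1, 1.3]
gripper_width: 0.124
t 7.03 p [0.4909 0.3475 0.0981] x-axis az -167.2 down [ 0. -0. -1.] F [ 0.23 -1.11  1.31] g 0.124
```

View pics/w4.png

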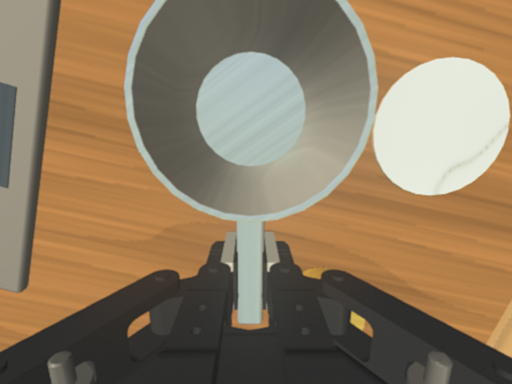

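```bash
python3 -m jog '[[[0,-4,0],0],[[0,-10,0],0],[[0,-18,0],0],[[0,-26,0],0],[[0,-30,0],0],[[0,-30,6],0],[[2,-30,18],0],[[4,-30,36],0],[[5,-30,56],0],[[6,-30,76],0],[[8,-30,96],0],[[10,-30,116],0],[[12,-30,134],0],[[13,-30,150],0],[[14,-30,162],0],[[14,-30,169],0],[[14,-30,169],0],[[14,-30,169],0],[[14,-30,169],0]]';  python3 - <<'E'
from h import *
tool()
cv2.imwrite('pics/w5.png',read_camera('wrist')['img'][:,:,::-1])
c=read_camera('scene');cv2.imwrite('pics/s5.png',cv2.resize(c['img'][180:320,230:400,::-1],None,fx=4,fy=4))
E
```

```text
t: 8.67
eef_pos: [0.5143, 0.181, 0.128]
tool_rot: [0.079, -0.079, 0.703, -0.702]
contact_force: [0.4, 1.1, -2.2]
gripper_width: 0.122
t 8.67 p [0.5143 0.181  0.128 ] x-axis az -167.1 down [ 0.     0.001 -1.   ] F [ 0.45  1.07 -2.2 ] g 0.122
```

View pics/w5.png

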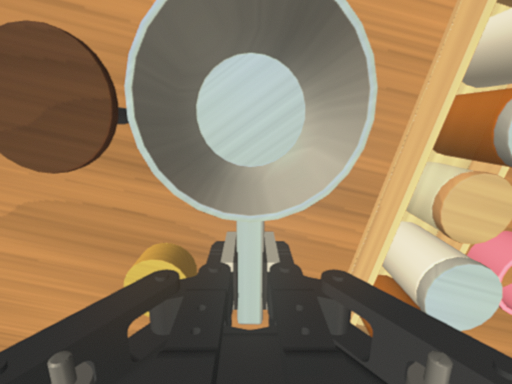

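View pics/s5.png

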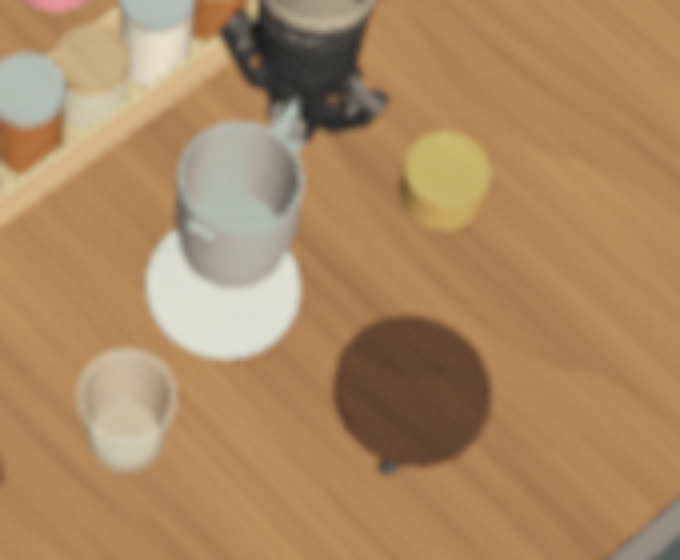

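The jug is lifted and level: it looks the same in the wrist picture as when I gripped it, and it hangs over the coaster. I'll check its axis and then lower it.

```bash
cat >> h.py <<'E'
def rim(c0,z0,z1,cams=("scene","side","wrist")):
    for n in cams:
        P,C,UV,c=cloud(n); d=np.hypot(*(P[:,:2]-c0).T)
        k=(d<.055)&(d>.036)&(P[:,2]>z0)&(P[:,2]<z1)
        from scipy.optimize import least_squares
        p=P[k][:,:2]; r=least_squares(lambda c:np.hypot(*(p-c).T)-.043,c0,loss="soft_l1",f_scale=.002)
        kk=(d<.03); print(n,"rim centre",r.x.round(4),"z",np.median(P[k][:,2]).round(4),k.sum(),"floor z",np.median(P[kk][:,2]).round(3))
E
python3 -c "
from h import *
rim([.5865,.195],.188,.203)"; python3 -m jog '[[[0,6,0],0],[[0,16,0],0],[[0,28,0],0],[[0,40,0],0],[[0,52,0],0],[[0,62,0],0],[[0,70,0],0],[[0,76,0],0],[[0,79,0],0],[[0,80,0],0],[[0,80,0],0],[[0,80,0],0]]'; python3 -c "
from h import *
tool();rim([.5865,.195],.108,.122)"
```

```text
scene rim centre [0.5852 0.199 ] z 0.1924 163 floor z 0.093
side rim centre [0.5847 0.195 ] z 0.1918 107 floor z 0.005
wrist rim centre [0.5866 0.1966] z 0.1937 7946 floor z 0.093
t: 9.92
eef_pos: [0.5149, 0.18, 0.0484]
tool_rot: [0.079, -0.079, 0.703, -0.703]
contact_force: [0.3, -0.3, -3.0]
gripper_width: 0.127
t 9.92 p [0.5149 0.18   0.0484] x-axis az -167.18 down [ 0.001  0.    -1.   ] F [ 0.34 -0.29 -3.03] g 0.127
scene rim centre [0.586 0.198] z 0.1126 150 floor z 0.399
side rim centre [0.5855 0.1937] z 0.1125 117 floor z 0.407
wrist rim centre [0.5872 0.1957] z 0.1142 8291 floor z 0.014
```

```bash
python3 -m jog '[[[0,1,0],0],[[0,2,0],0],[[0,2,0],0],[[0,2,0],0]]'; python3 -m jog '[[[0,1,0],0],[[0,1,0],0],[[0,1,0],0]]';  python3 -m jog '[[[0,1,0],0],[[0,1,0],0],[[0,1,0],0]]'; python3 -c "
from h import *
rim([.5865,.195],.105,.118)"
```

```text
t: 10.4
eef_pos: [0.5144, 0.1797, 0.0458]
tool_rot: [-0.079, 0.079, -0.703, 0.703]
contact_force: [0.3, -0.9, -2.4]
gripper_width: 0.125
t: 10.65
eef_pos: [0.5144, 0.1798, 0.0448]
tool_rot: [-0.079, 0.079, -0.703, 0.703]
contact_force: [0.7, -0.1, -2.3]
gripper_width: 0.127
t: 10.9
eef_pos: [0.5146, 0.1798, 0.0441]
tool_rot: [-0.079, 0.079, -0.703, 0.703]
contact_force: [-0.8, -0.0, 0.8]
gripper_width: 0.127
scene rim centre [0.5859 0.1979] z 0.1093 137 floor z 0.395
side rim centre [0.5856 0.1934] z 0.1087 96 floor z 0.406
wrist rim centre [0.5868 0.1955] z 0.1103 7730 floor z 0.01
```

Contact: the force has gone from −2.4 to +0.8 N, and the rim is at z≈0.110. I'll release the jug, then rise straight up.

```bash
python3 -m jog '[[[0,0,0],0],[[0,0,0],0],[[0,0,0],0],[[0,0,0],0],[[0,0,0],0],[[0,0,0],0],[[0,0,0],0]]' 85; python3 -c "
from h import *
tool();cv2.imwrite('pics/w6.png',read_camera('wrist')['img'][:,:,::-1])"; python3 -m jog '[[[0,-5,0],0],[[0,-15,0],0],[[0,-30,0],0],[[0,-50,0],0],[[0,-70,0],0],[[0,-95,0],0],[[0,-120,0],0],[[0,-145,0],0],[[0,-160,0],0],[[0,-160,0],0],[[0,-160,0],0]]'; python3 -c "
from h import *
rim([.5865,.195],.105,.118);cv2.imwrite('pics/w7.png',read_camera('wrist')['img'][:,:,::-1]);cv2.imwrite('pics/sd7.png',read_camera('side')['img'][:,:,::-1])
tool([.57,.1,.2],[.56,0,.2],[.54,-.1,.2],[.424,-.234,.2])"
```

```text
t: 11.63
eef_pos: [0.5145, 0.1798, 0.0439]
tool_rot: [0.079, -0.079, 0.703, -0.703]
contact_force: [-0.2, 0.2, -0.4]
gripper_width: 0.994
t 11.63 p [0.5145 0.1798 0.0439] x-axis az -167.18 down [ 0.  0. -1.] F [-0.19  0.22 -0.39] g 0.994
t: 12.6
eef_pos: [0.515, 0.1801, 0.2054]
tool_rot: [0.08, -0.078, 0.703, -0.703]
contact_force: [0.3, -0.3, 0.5]
gripper_width: 0.997
scene rim centre [0.5855 0.198 ] z 0.1093 134 floor z 0.555
side rim centre [0.5853 0.1937] z 0.1087 106 floor z 0.567
wrist rim centre [0.5868 0.1954] z 0.1105 1591 floor z 0.01
t 12.85 p [0.5138 0.1795 0.2028] x-axis az -167.17 down [-0.002 -0.001 -1.   ] F [-0.29  0.89 -0.09] g 0.993
[0.57, 0.1, 0.2] -> [-37.2   2.8  90. ] len 97.4
[0.56, 0, 0.2] -> [ -5.2   2.9 185.2] len 185.3
[0.54, -0.1, 0.2] -> [ 36.5   3.  278.3] len 280.7
[0.424, -0.234, 0.2] -> [179.3   3.3 383.2] len 423.1
```

View pics/w6.png

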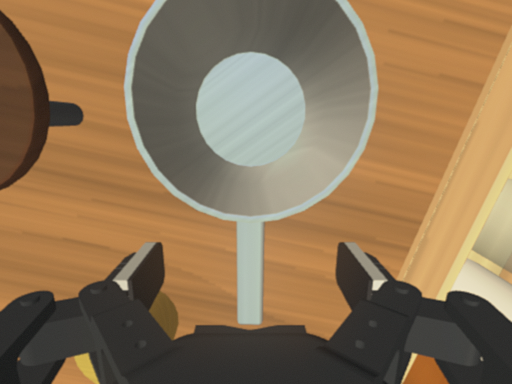

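View pics/w7.png

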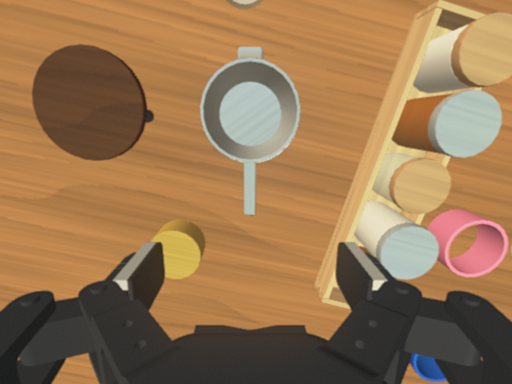

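View pics/sd7.png

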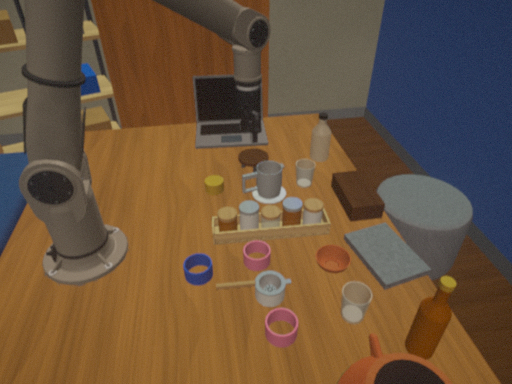

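The jug now stands free on the coaster, with its rim centre at about (0.586,0.1957) against a coaster centre of about (0.5865,0.195). The strainer is still in its rest (side picture (270,290)). I'll go there next, turning 0.27 rad on the way.

```bash
python3 -m jog '[[[-4,0,20],0],[[-8,0,50],0],[[-10,0,85],0],[[-8,0,120],0],[[-6,0,155],0],[[0,0,188],0.03],[[14,0,220],0.06],[[28,0,250],0.10],[[42,0,280],0.14],[[70,0,302],0.18],[[100,0,322],0.22],[[130,0,345],0.25],[[158,0,367],0.274],[[175,10,380],0.274],[[179,25,383],0.274],[[179,40,383],0.274],[[179,50,383],0.274],[[179,50,383],0.274],[[179,50,383],0.274]]' 85; python3 - <<'E'
from h import *
tool([.4236,-.2345,.15])
P,C,UV,c=cloud("wrist"); cv2.imwrite('pics/w8.png',c['img'][:,:,::-1])
k=(P[:,0]>.37)&(P[:,0]<.46)&(abs(P[:,1]+.235)<.025)&(P[:,2]>.048)&(P[:,2]<.066)
p=P[k]; w=np.linalg.svd(p[:,:2]-p[:,:2].mean(0),full_matrices=False)[2][0]; print("handle",p.mean(0).round(4),w.round(3),len(p),p[:,0].min(),p[:,0].max(),np.median(p[:,2]))
d=np.hypot(*(P[:,:2]-[.5035,-.2385]).T);k=(d<.05)&(d>.03)&(P[:,2]>.04)&(P[:,2]<.056);print("flange",circ(P[k][:,:2]),np.median(P[k][:,2]))
E
```

```text
t: 14.43
eef_pos: [0.4249, -0.2327, 0.1534]
tool_rot: [-0.018, 0.017, 0.707, -0.707]
contact_force: [0.1, 0.7, 0.3]
gripper_width: 0.989
t 14.43 p [ 0.4249 -0.2327  0.1534] x-axis az 177.18 down [-0.001  0.001 -1.   ] F [0.08 0.7  0.31] g 0.989
[0.4236, -0.2345, 0.15] -> [1.2 3.4 1.8] len 4.0
handle [ 0.4172 -0.2344  0.0568] [-0.998  0.058] 1092 0.3700255796139422 0.4599644240960035 0.05681903738831721
flange (array([ 0.50528357, -0.23916217]), np.float64(0.035832575870729286)) 0.0488906274611314
```

View pics/w8.png

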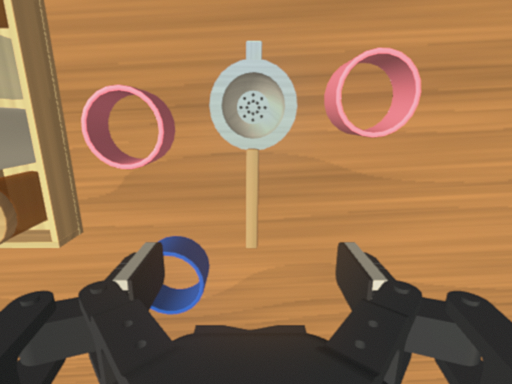

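```bash
python3 -m jog '[[[0,15,2],0],[[0,40,2],0],[[0,70,2],0],[[0,95,2],0],[[0,110,2],0],[[0,115,2],0],[[0,115,2],0],[[0,115,2],0]]' 85; python3 - <<'E'
from h import *
tool()
for n in ("side","scene"):
    P,C,UV,c=cloud(n)
    k=(abs(P[:,0]-.425)<.03)&(abs(P[:,1]+.235)<.065)&(P[:,2]>.04)&(P[:,2]<.25)&(C.max(1)<80)
    p=P[k]; print(n,np.percentile(p[:,2],[0,1,3,5,10]).round(4),p[p[:,2]<np.percentile(p[:,2],8)].mean(0).round(3))
    if n=="side": cv2.imwrite('pics/sd9.png',cv2.resize(c['img'][200:340,150:320,::-1],None,fx=4,fy=4,interpolation=cv2.INTER_CUBIC))
P,C,UV,c=cloud("wrist"); cv2.imwrite('pics/w9.png',c['img'][:,:,::-1])
E
```

```text
t: 15.15
eef_pos: [0.4259, -0.2355, 0.0399]
tool_rot: [0.017, -0.018, -0.707, 0.707]
contact_force: [0.2, 0.2, 0.1]
gripper_width: 0.995
t 15.15 p [ 0.4259 -0.2355  0.0399] x-axis az 177.15 down [ 0.001 -0.001 -1.   ] F [0.19 0.19 0.13] g 0.995
side [0.0918 0.0975 0.108  0.147  0.1656] [ 0.421 -0.283  0.128]
scene [0.0844 0.0918 0.0999 0.1043 0.1281] [ 0.425 -0.26   0.101]
```

View pics/sd9.png

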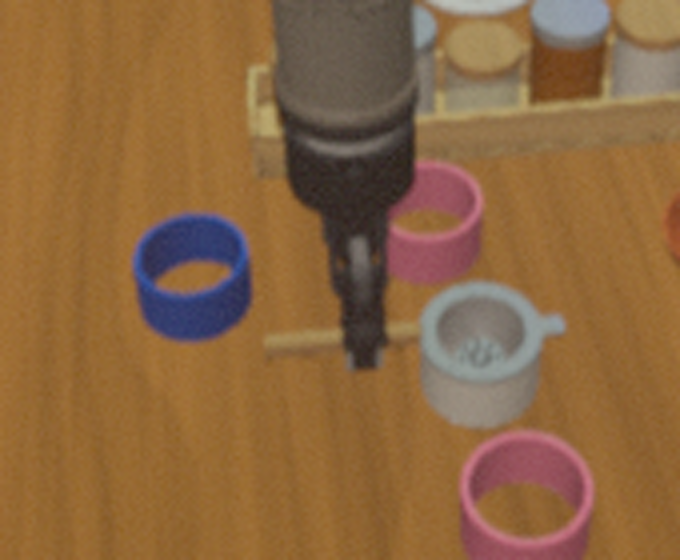

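View pics/w9.png

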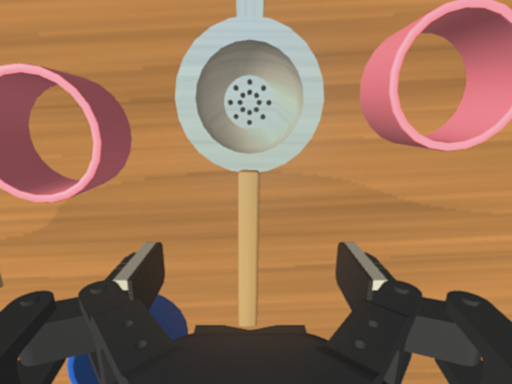

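The open tips measure z≈0.085, which again matches the 32 mm offset plus the 13 mm swing. The handle is at columns 238–258 of the wrist picture, centred between the fingers. I'll go down 40 mm and close.

```bash
python3 -m jog '[[[0,8,0],0],[[0,18,0],0],[[0,28,0],0],[[0,36,0],0],[[0,40,0],0],[[0,40,0],0],[[0,40,0],0]]' 85;  python3 -m jog '[[[0,0,0],0],[[0,0,0],0],[[0,0,0],0],[[0,0,0],0],[[0,0,0],0],[[0,0,0],0],[[0,0,0],0],[[0,0,0],0],[[0,0,0],0]]' 0 80; python3 -c "
from h import *
tool();cv2.imwrite('pics/w10.png',read_camera('wrist')['img'][:,:,::-1])"
```

```text
t: 15.88
eef_pos: [0.4246, -0.2352, -0.0016]
tool_rot: [-0.018, 0.017, 0.707, -0.707]
contact_force: [0.4, 0.4, 0.5]
gripper_width: 0.991
t: 16.63
eef_pos: [0.4249, -0.2355, -0.0009]
tool_rot: [0.018, -0.018, -0.707, 0.707]
contact_force: [-1.5, -0.0, 2.1]
gripper_width: 0.126
t 16.63 p [ 0.4249 -0.2355 -0.0009] x-axis az 177.12 down [ 0. -0. -1.] F [-1.53 -0.03  2.14] g 0.126
```

View pics/w10.png

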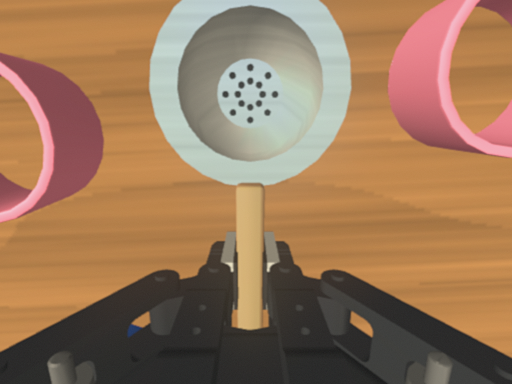

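It's gripped: opening 0.126, about 11 mm. I'll lift straight up.

```bash
python3 -m jog '[[[0,-3,0],0],[[0,-8,0],0],[[0,-16,0],0],[[0,-26,0],0],[[0,-38,0],0],[[0,-52,0],0],[[0,-68,0],0],[[0,-86,0],0],[[0,-106,0],0],[[0,-126,0],0],[[0,-146,0],0],[[0,-160,0],0],[[0,-170,0],0],[[0,-170,0],0],[[0,-170,0],0],[[0,-170,0],0]]'; python3 - <<'E'
from h import *
tool()
P,C,UV,c=cloud("wrist"); cv2.imwrite('pics/w11.png',c['img'][:,:,::-1])
d=np.hypot(*(P[:,:2]-[.505,-.239]).T);k=(d<.055)&(P[:,2]>.15);p=P[k];print("strainer z pct",np.percentile(p[:,2],[5,25,50,75,95]).round(4))
k=(d<.05)&(d>.03)&(P[:,2]>.205);p=P[k];print("flange",circ(p[:,:2]),np.median(p[:,2])); A=np.c_[p[:,:2]-p[:,:2].mean(0),np.ones(len(p))];print("slopes",np.linalg.lstsq(A,p[:,2],rcond=None)[0])
cv2.imwrite('pics/sd11.png',read_camera('side')['img'][:,:,::-1])
E
```

```text
t: 18.02
eef_pos: [0.4242, -0.2351, 0.1682]
tool_rot: [-0.018, 0.017, 0.707, -0.707]
contact_force: [0.8, 0.0, -0.9]
gripper_width: 0.12
t 18.02 p [ 0.4242 -0.2351  0.1682] x-axis az 177.12 down [-0.001  0.001 -1.   ] F [ 0.82  0.01 -0.9 ] g 0.12
strainer z pct [0.1904 0.1979 0.2139 0.2174 0.2186]
flange (array([ 0.50259718, -0.23903911]), np.float64(0.03531978998259725)) 0.21748021391917927
slopes [-0.03818947  0.00162305  0.21789711]
```

View pics/w11.png

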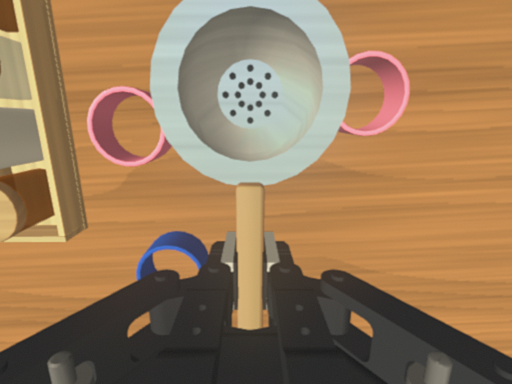

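View pics/sd11.png

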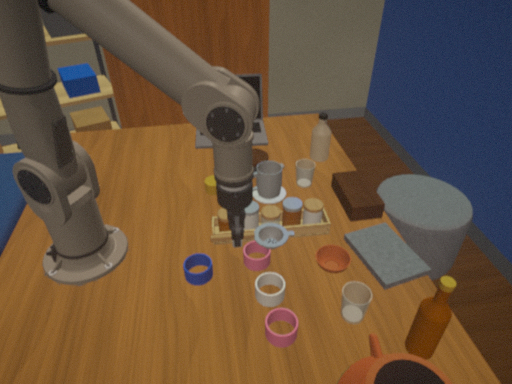

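The white rest is empty (side picture (270,290)) and the strainer hangs level to within about 2° at z≈0.19. I'll carry it over the jars at this height.

```bash
python3 -m jog '[[[-5,0,-8],0],[[-14,0,-22],0],[[-26,0,-42],0],[[-40,0,-65],0],[[-55,0,-91],0],[[-69,0,-118],0],[[-74,0,-147],0],[[-79,0,-177],0],[[-83,0,-208],0],[[-84,0,-240],0],[[-81,0,-270],0],[[-77,0,-300],0],[[-73,0,-330],0],[[-69,0,-360],0],[[-66,0,-388],0],[[-63,0,-412],0],[[-61,0,-429],0],[[-61,0,-438],0],[[-61,0,-438],0],[[-61,0,-438],0]]'; python3 - <<'E'
from h import *
import time
tool([.507,.1997,.111])
P,C,UV,c=cloud("wrist"); cv2.imwrite('pics/w12.png',c['img'][:,:,::-1])
d=np.hypot(*(P[:,:2]-[.5865,.1957]).T)
k=(d<.05)&(d>.03)&(P[:,2]>.205);p=P[k];print("flange",circ(p[:,:2]),np.median(p[:,2])); A=np.c_[p[:,:2]-p[:,:2].mean(0),np.ones(len(p))];print("slopes",np.linalg.lstsq(A,p[:,2],rcond=None)[0])
cv2.imwrite('pics/sd12.png',read_camera('side')['img'][:,:,::-1])
E
```

```text
t: 19.78
eef_pos: [0.5076, 0.1987, 0.1684]
tool_rot: [0.018, -0.017, -0.707, 0.707]
contact_force: [-0.8, -0.5, -1.0]
gripper_width: 0.119
t 19.78 p [0.5076 0.1987 0.1684] x-axis az 177.14 down [-0.001 -0.001 -1.   ] F [-0.75 -0.5  -0.98] g 0.119
[0.507, 0.1997, 0.111] -> [ 0.6 57.4 -1. ] len 57.4
flange (array([0.58474732, 0.19520776]), np.float64(0.03540720170988887)) 0.21767527701606196
slopes [-0.04256304  0.00140831  0.21813978]
```

View pics/sd12.png

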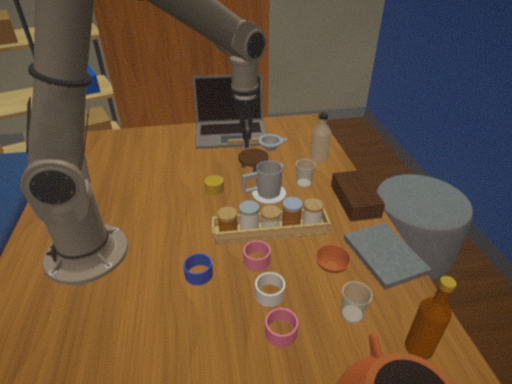

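The strainer is past the jars and over the jug, with the jug, tin and tumblers unmoved. I'll lower it 55 mm, gently.

```bash
python3 -m jog '[[[0,4,-1],0],[[0,10,-1],0],[[0,18,-1],0],[[0,27,-1],0],[[0,36,-1],0],[[0,44,-1],0],[[0,50,-1],0],[[0,54,-1],0],[[0,55,-1],0],[[0,55,-1],0],[[0,55,-1],0],[[0,55,-1],0],[[0,55,-1],0],[[0,55,-1],0]]'; python3 - <<'E'
from h import *
from scipy.optimize import least_squares
tool()
for n in ("wrist","scene","side"):
    P,C,UV,c=cloud(n); img=c['img'][:,:,::-1]
    if n=="wrist": cv2.imwrite('pics/w13.png',img)
    if n=="scene": cv2.imwrite('pics/s13.png',cv2.resize(img[180:300,220:380],None,fx=5,fy=5,interpolation=cv2.INTER_CUBIC)[:600])
    if n=="side": cv2.imwrite('pics/sd13.png',cv2.resize(img[100:220,200:340],None,fx=5,fy=5,interpolation=cv2.INTER_CUBIC))
    d=np.hypot(*(P[:,:2]-[.5865,.1957]).T)
    k=(d<.048)&(d>.024)&(P[:,2]>.15)&(P[:,2]<.18);p=P[k]
    if len(p)<10: continue
    A=np.c_[p[:,:2]-p[:,:2].mean(0),np.ones(len(p))]
    print(n,"flange z",np.median(p[:,2]).round(4),"slopes",np.linalg.lstsq(A,p[:,2],rcond=None)[0].round(3),"outer circle",cv2.minEnclosingCircle(p[(p[:,0]>.555)][:,:2].astype(np.float32)),len(p))
    w=(d<.05)&(d>.036)&(P[:,2]>.02)&(P[:,2]<.118);q=P[w][:,:2]
    if len(q)>20: r=least_squares(lambda c:np.hypot(*(q-c).T)-.0445,[.5865,.1957],loss="soft_l1",f_scale=.002); print("  jug",r.x.round(4),"top z",np.percentile(P[w][:,2],98).round(4),len(q))
E
```

```text
t: 21.05
eef_pos: [0.508, 0.2001, 0.1142]
tool_rot: [-0.018, 0.018, 0.707, -0.707]
contact_force: [-0.1, -0.8, -1.1]
gripper_width: 0.125
t 21.05 p [0.508  0.2001 0.1142] x-axis az 177.12 down [ 0.001  0.    -1.   ] F [-0.09 -0.79 -1.11] g 0.125
wrist flange z 0.1634 slopes [-0.052  0.002  0.162] outer circle ((0.5875434279441833, 0.19589799642562866), 0.04047228395938873) 19411
scene flange z 0.1622 slopes [-0.006  0.036  0.162] outer circle ((0.5915137529373169, 0.19837260246276855), 0.04334340989589691) 364
  jug [0.5842 0.1963] top z 0.1134 397
side flange z 0.1616 slopes [-0.028 -0.036  0.16 ] outer circle ((0.5899773836135864, 0.19422774016857147), 0.044268615543842316) 226
  jug [0.5846 0.1948] top z 0.1107 776
```

View pics/sd13.png

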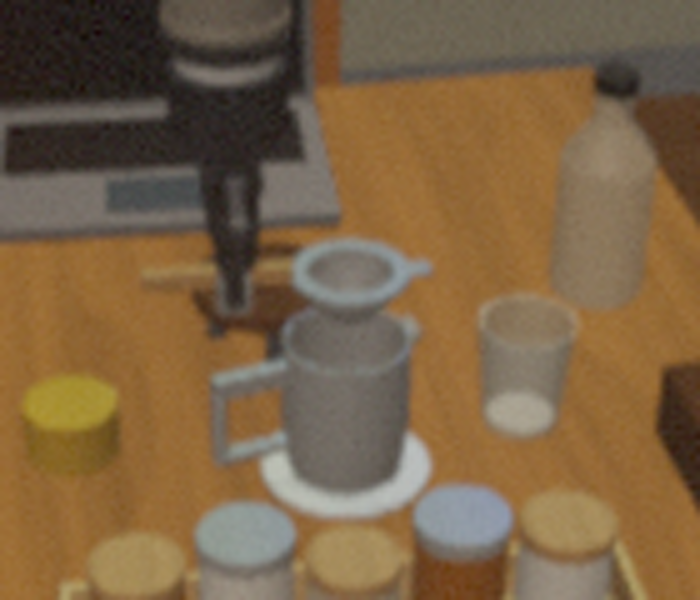

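View pics/s13.png

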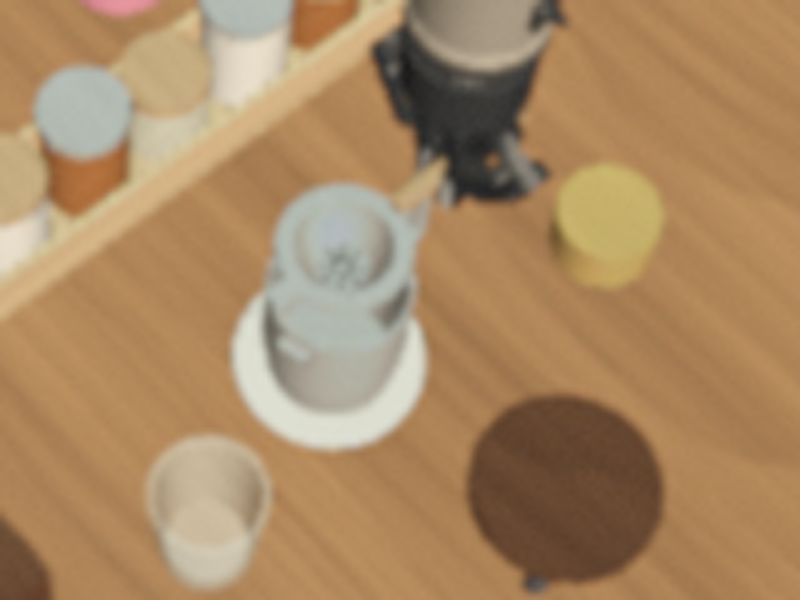

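View pics/w13.png

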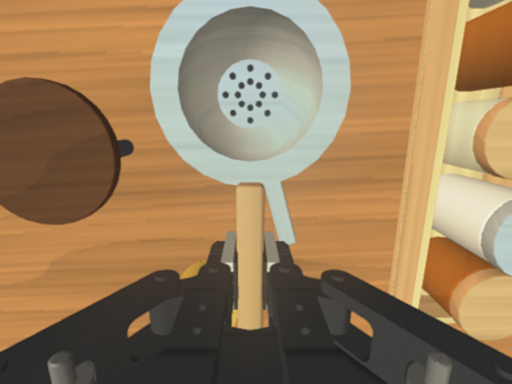

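The strainer axis is at about (0.5875,0.196) and the jug axis at about (0.585,0.196). The underside is at about 0.132 against a rim height of 0.111. I'll let it settle briefly, then hand in.

```bash
python3 -m jog '[[[0,0,0],0],[[0,0,0],0],[[0,0,0],0],[[0,0,0],0],[[0,0,0],0],[[0,0,0],0]]'; python3 -c "
from h import *
tool();print(np.abs(get_obs()['joint_vel']).max());print(hand_in())"
```

```text
t: 21.7
eef_pos: [0.5078, 0.2, 0.1139]
tool_rot: [-0.018, 0.018, 0.707, -0.707]
contact_force: [0.3, 0.5, -0.8]
gripper_width: 0.125
t 21.7 p [0.5078 0.2    0.1139] x-axis az 177.12 down [ 0.  0. -1.] F [ 0.26  0.46 -0.85] g 0.125
0.001779210411145996
the job is handed in; nothing more can be done
None
```

I moved the jug onto the coaster and let it go. Then I took the strainer out of its rest, carried it over the jars, and handed in at 21.7 s while holding it over the jug's mouth. `hand_in()` gives no verdict, so the numbers below are from my own camera and state readings.

- **Jug:** upright and free on the coaster. Its axis is at about (0.585–0.587, 0.196), within about 2 mm of my estimate of the coaster's centre, (0.5865, 0.195). Its rim is at about z = 0.111.
- **Strainer:** still held, with an opening of 0.125. Its axis is about 1–3 mm from the jug's axis, its underside about 2 cm above the rim, and its tilt about 3°. The arm is at rest (largest joint speed 0.002 rad/s), and the last pictures show it touching nothing.
- **Bystanders:** the tin and the tumbler on the jug's side look unmoved in the final pictures. The other tumbler and the small bowl were last seen in place in the picture taken just after the carry.

**What failed or disagreed:**
- **Missed first grip:** the first attempt on the jug's handle closed on nothing, just above the bar. The shut fingertips measured about 32 mm higher than the reported TCP height. I corrected for that from the camera depth, and both later grips held on the first try.
- **Camera disagreement:** the cameras differed from each other by 2–4 mm in places, so I averaged them or used the wrist camera. That is well inside the tolerances.

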